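# Load the short polarimeter tube and close the cover

## Robot

A 6-joint arm with a two-finger parallel gripper is mounted at the origin on the work surface. World frame = base frame: x ahead of the robot, y to its left, z up, the work surface at z = 0. Lengths are in m, angles in rad, forces in N, time in s.
With the tool pointing down it reaches from about 0.275 to 0.725 m from the base axis. Payload 15.9 kg.
Tool frame: the origin (TCP) lies midway between the tips of the shut fingers; the grasp point (between the pads) lies 19 mm behind it; x points along the fingers, y is the direction in which the jaws open and shut, and the axes are right-handed (so a half turn about x gives the same grasp; the last joint's range is limited). The gripper opens to 85 mm and grips with 20 to 120 N. Pads are 22 mm wide; open, the fingers measure 114 mm over their backs; the gripper's body (76 mm by 85 mm) begins 54 mm behind the grasp point. The pads swing forward as they close: fully open they stand 13 mm farther back than shut.
Start: joints at [-1.349, 0.213, -0.034, 1.323, 0, 1.571], TCP at [0.11, -0.488, 0.231] pointing down, gripper open.
Joint ranges: [-2.98, 2.98], [-0.74, 1.72], [-1.14, 1.35], [-2.1, 2.04], [-1.57, 1.44], [-3.14, 3.14]. Speed limits (rad/s): [1.89, 1.89, 2.39, 2.57, 3.14, 3.14].

## Interface

Orientations are given as [roll, pitch, yaw] about the fixed x, y, z axes, in that order (R = Rz(yaw) Ry(pitch) Rx(roll)).
In Python, from bench import arm, imaging gives the robot as it stands. The module is installed in compiled form; this text tells all that it offers.
- The arm moves only by the tool arm_command, never from a script. Its argument "plan" is a list that holds one entry, the list of rows, each a list of 7 numbers: the shift along the world's x, y, z each as a share of 1 m, from -1 to 1, then the turn, a rotation vector about the world's x, y, z each as a share of pi/2 rad, from -1 to 1, then the opening, from -1 (shut) to 1 (fully open). A call has 1 to 8 rows; each row is the pose to reach, as a shift and turn from the pose commanded when the call began; what a row does not reach only later rows make up. A row lasts 1/8 s, in which the tool goes at most 62.5 mm and 10.7 degrees, less where a joint would pass 70% of its speed; a pose out of reach is approached as far as the arm can. A call with a number of a shift or a turn outside -1 to 1 is refused whole. A call with a gripper value outside its range is refused whole. The fingers move at their own pace and stop on an object; "squeeze" is the grip in N (left out, the last holds). Time passes only in rows, so rows that repeat a pose let the fingers close. It gives the time, the measured TCP pose, the force and the opening at its end, in the units of the state.
- arm.read_state(): the state, without advancing time (a new reading comes with each control period).
- imaging.capture(name): name is "scene" or "top" or "wrist"; returns a dict with "pixels" (400x640x3 uint8, red, green, blue), "camera_matrix" (3x3 intrinsics, pixels), "k1" (the pictures are not rectified: a ray, as slopes to the right and down, at radius r is drawn at 1 + k1 r^2 times it, then the intrinsics apply), "position" and "rotation" of the camera in the world. Camera axes: x right, y up, looking along -z (the intrinsics and any distortion apply to the point x, -y, -z); pixel columns grow to the right and rows downward; lengths in m; the calibration is good to about 2 mm. A picture is of the moment at which its call begins. There is no depth.
- arm.sign_off(): hands the job in, once; it reports no verdict.
The state is a dict: "t": time; "joint_pos": joint angles; "joint_velocities": joint speeds; "joint_torque": joint torques, N m; "ee_pos": TCP position; "tcp_rot": TCP orientation; "force": force on the tool from outside, world axes, zero at the start; "wrist_torque": the same for the moment, N m; "finger_gap": finger opening in m.
Only numpy, scipy, OpenCV 4.12 (cv2) and the standard library are available. Lean on these libraries where they do the work, as an engineer would, in place of code of your own. Each camera call takes 0.05 s, during which the arm holds its last target.

## Task

Get the polarimeter ready for a reading: take the short sample tube with the blue caps from the wooden rest, lay it in the V-shaped trough of the open sample chamber and push it gently along the trough, in under the blue hood, until its end touches the end stop. Then let go and slide the chamber cover fully shut. Leave the long tube and the other things on the bench where they are.

Things in the scene. Friction and masses are not known exactly. Their poses are not given: they have to be found in the camera images.
- sample_tube: Short glass sample tube with two BLUE caps, loose, 0.12 to 0.2 kg. 120 mm long overall; barrel 16 mm in diameter, 88 mm long between the caps; caps 30 mm in diameter, 16 mm long. Origin in its middle, on its axis; local x = its axis; both ends are alike (either way round will do). Starts level in one of the rest's two places, axis 38 mm above the bench; lifts straight up.
- long_tube: A longer sample tube with bare STEEL caps, 220 mm overall, same diameters, lying in the other place of the rest, 74 mm beside the short one. Origin in its middle, local x its axis. Not wanted; leave it lying.
- tube_rest: Fixed wooden rest, base plate 130 x 150 mm, 10 mm thick; origin under its centre. Two cross boards, 8 mm thick and 42 mm high, at local x = -36 and +36 mm have notches 18 mm wide at local y = -37 and +37 mm, in which the barrels lie along local x. Between the boards the short tube's barrel is free on both sides.
- polarimeter: White and pale blue bench polarimeter, fixed, place and yaw vary. Origin on its underside (bench level), z up. Sample chamber, open on top: local x -70 to 70 mm, y -100 to 120 mm, rim 115 mm high. The trough runs along its middle (x = 0), parallel to y. Pale blue lamp end with hood at y -240 to -100 mm, 135 mm high. Detector end, y 120 to 350 mm, 115 mm high. Low console on the -x side.
- trough (a point): Point on the trough's line, at the polarimeter's local x = 0, y = 0 and 92 mm up: where the axis of a tube lying in the trough passes (it rests on its caps). Axes as the polarimeter's; the trough runs along y from -140 to 120 mm. Aluminium V of 110 degrees, 28 mm wide, its top edges 83.5 mm above the bench.
- hood_edge (a point): Middle of the hood's lower edge over the trough: polarimeter's local x = 0, y = -100 mm, 113 mm up. From here the trough runs on (towards -y) for 40 mm through a tunnel 64 mm wide, its roof at this height, to the end stop. A tube that is home reaches 40 mm in; its other 80 mm stay outside.
- end_stop: Dark steel stop plate with the light aperture, fixed, closing the trough 40 mm inside the hood. Origin at the centre of the face that the tube touches (polarimeter's local x = 0, y = -140 mm, 92 mm up); axes as the polarimeter's, the face looks to +y. With the tube home, its middle is 60 mm in +y from this point.
- cover (a joint): Sliding cover of the chamber: flat pale blue plate, 166 x 222 mm, top face 127.5 mm above the bench, gliding along the polarimeter's y on the rim. Metres: 0 = fully shut, edge against the hood; grows as it opens towards +y, to 0.23. Starts open at 0.195 to 0.23; stays where it is left, 2 to 3 N move it; ends in firm stops. Passes 10 mm above the caps of a tube in the trough.
- cover_grip (a point): Middle of the top of the cover's black grip bar: 70 mm long along the polarimeter's x, 14 mm thick along y, standing 26.5 mm up from the cover (this point is 154 mm above the bench), at the polarimeter's x = 0 and, in y, at -66 mm plus the cover's opening. To be pinched or pushed.
- beaker: Empty glass beaker, 70 mm wide, 90 mm high; bystander, origin under its centre.
- flask: Stoppered volumetric flask, 72 mm wide, 150 mm high; bystander, origin under its centre.
- wash_bottle: White wash bottle with red top and spout, 68 mm wide, 186 mm high; bystander, origin under its centre.
- dropper_bottle: Small amber bottle with black cap, 34 mm wide, 75 mm high; bystander, origin under its centre.
- dish: Small white dish, 70 mm wide, 22 mm high; bystander, origin under its centre.

How it is judged:
On the way, in this order (a step that is already met when the one before it is completed fails the run):
1. the short tube lies in the trough of the open chamber, not yet at the stop (x of sample_tube in the frame of polarimeter between -0.004 and 0.004 m and z of sample_tube in the frame of polarimeter between 0.088 and 0.096 m and angle between the x axis of sample_tube and the y axis of polarimeter, either way round below 0.05 rad and y of sample_tube in the frame of polarimeter between -0.068 and 0.06 m), for 0.2 s.
2. the short tube has been pushed along the trough until its end touches the end stop (x of sample_tube in the frame of polarimeter between -0.004 and 0.004 m and z of sample_tube in the frame of polarimeter between 0.088 and 0.096 m and angle between the x axis of sample_tube and the y axis of polarimeter, either way round below 0.05 rad and y of sample_tube in the frame of polarimeter between -0.084 and -0.0775 m), for 0.2 s.
3. the cover is fully shut (value of joint cover below 0.004 m), for 0.2 s.
At the end, for the whole second after the job is handed in: The short tube lies at rest in the V trough (axis within 4 mm of the trough's line in x and z, parallel within 0.05 rad), its end against the end stop (gap under 2.5 mm), and the cover is shut to within 4 mm (all of step 2 and value of joint cover below 0.004 m and linear speed of sample_tube below 0.02 m/s); the robot touches nothing.
It fails at once if the tube is knocked or pressed hard (over 30 N) against the instrument (contact force between sample_tube and polarimeter above 30 N).
It fails at once if the long tube is moved more than 30 mm (distance of long_tube from where it was at the start of the episode above 0.03 m).
It fails at once if another thing on the bench (beaker, flask, wash bottle, dropper bottle, dish) is moved more than 30 mm (distance of any of beaker, flask, wash_bottle, dropper_bottle, dish from where it was at the start of the episode above 0.03 m).
It also fails if it takes over 72 s, if anything falls off the work surface, if the arm or the gripper's body presses on something with over 40 N, if the wrist force passes 120 N, or if a joint passes its speed limit or range.

## Working session

There is one attempt and no reset: what is moved stays moved. The work goes in short steps, Python scripts to look and compute and a tool call to move; the robot and the scene stay as the last step left them, time stands still between calls to the robot, and variables do not carry over. Pictures are saved under pics/ and viewed, and the job is handed in when it is done.

Besides the shell and the picture viewer there is one more tool, called after "Request:" as name(argument=value, ...) on one line, values as JSON. arm_command: Moves the arm, as the interface text tells. Its arguments: {"type":"object","properties":{"plan":{"type":"array"},"squeeze":{"type":"number"}},"required":["plan"]}

```bash
mkdir -p pics
cat > h.py <<'E'
import numpy as np, cv2
from bench import arm, imaging
def cap(n,f=None):
    c=imaging.capture(n)
    if f: cv2.imwrite('pics/'+f,cv2.cvtColor(np.asarray(c['pixels']),cv2.COLOR_RGB2BGR))
    return c
def ray(c,u,v):
    K=np.array(c['camera_matrix'],float);k=float(c['k1'])
    o=cv2.undistortPoints(np.array([[[u,v]]],float),K,np.array([k,0,0,0,0.]))[0,0]
    d=np.array(c['rotation'])@np.array([o[0],-o[1],-1.]);return np.array(c['position'],float),d
def onz(c,u,v,z):
    p,d=ray(c,u,v);return p+d*(z-p[2])/d[2]
def proj(c,P):
    K=np.array(c['camera_matrix'],float);q=np.array(c['rotation']).T@(np.array(P,float)-np.array(c['position']))
    s=np.array([q[0],-q[1]])/-q[2];s=s*(1+float(c['k1'])*(s@s));return K[0,0]*s[0]+K[0,2],K[1,1]*s[1]+K[1,2]
def tri(rs):
    A=np.zeros((3,3));b=np.zeros(3)
    for p,d in rs:
        d=d/np.linalg.norm(d);M=np.eye(3)-np.outer(d,d);A+=M;b+=M@p
    x=np.linalg.solve(A,b);return x,[np.linalg.norm((np.eye(3)-np.outer(d,d)/(d@d))@(x-p)) for p,d in rs]
E
python3 - <<'E'
from h import *
for n in ['scene','top','wrist']:
    c=cap(n,n+'0.png');print(n,c['camera_matrix'],c['k1'],c['position'],c['rotation'])
print(arm.read_state())
E
```

```text
scene [[379.90683731   0.         316.32502951]
 [  0.         379.90683731 194.67084947]
 [  0.           0.           1.        ]] 0.002714500118551157 [ 0.96561033 -0.76953948  0.68719319] [ 0.89231026 -0.01986651  0.63368664]
top [[473.13093207   0.         313.64896032]
 [  0.         473.13093207 201.15461892]
 [  0.           0.           1.        ]] -0.10843405841404279 [ 0.35596485 -0.20527171  1.39569107] [ 0.14303595 -0.00824656 -1.59535744]
wrist [[351.43746916   0.         317.80359735]
 [  0.         351.43746916 202.39614033]
 [  0.           0.           1.        ]] -0.07675909429760377 [ 0.18187156 -0.47138393  0.3731168 ] [-2.93344151e-01  1.11406440e-03 -1.34902976e+00]
{'t': 0.15, 'joint_pos': array([-1.34896858e+00,  2.13246844e-01, -3.48981544e-02,  1.32353866e+00,
        4.88552297e-05,  1.57078685e+00]), 'joint_velocities': array([ 0.00113543, -0.00173943,  0.00156606,  0.00037528,  0.00158942,
        0.00274868]), 'joint_torque': array([ 1.53259640e-03, -6.86415696e+01,  4.87245190e+01,  1.32311799e-02,
        4.87059651e-05,  1.21766465e-05]), 'ee_pos': array([ 0.10996007, -0.48747265,  0.23093467]), 'tcp_rot': array([-1.62580862,  1.56990765,  1.73762124]), 'force': array([ 0.13157704, -0.46179187, -0.45906033]), 'wrist_torque': array([-0.00839584,  0.02806611,  0.01018215]), 'finger_gap': 0.0855811041095774}
```

Run:
```python
s=open('h.py').read()
s=s.replace("    if f:","    c['rotation']=Rot.from_euler('xyz',c['rotation']).as_matrix()\n    if f:",1).replace("import numpy as np, cv2","import numpy as np, cv2\nfrom scipy.spatial.transform import Rotation as Rot")
open('h.py','w').write(s)
```

```text
(no output)
```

View pics/scene0.png

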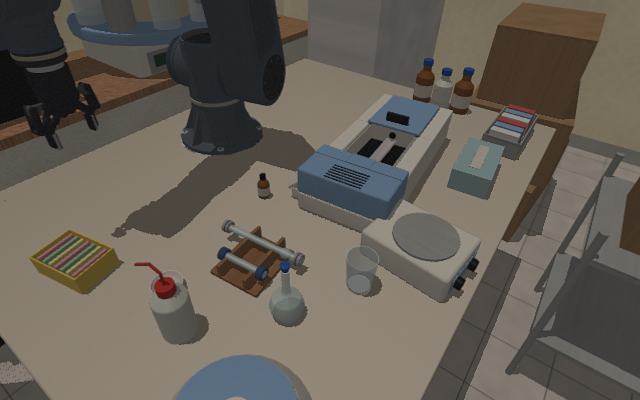

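View pics/top0.png

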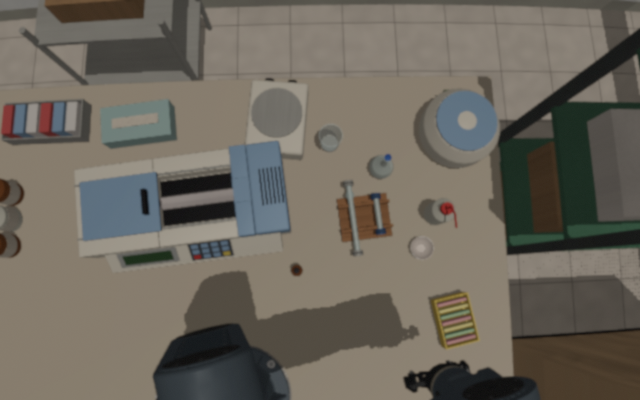

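View pics/wrist0.png

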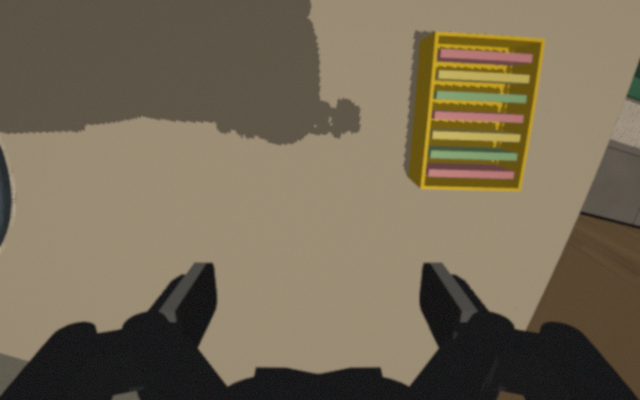

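Run:
```python
import cv2
a=cv2.imread('pics/top0.png');b=cv2.imread('pics/scene0.png')
cv2.imwrite('pics/t_a.png',cv2.resize(a[130:280,70:300],None,fx=3.4,fy=3.4,interpolation=cv2.INTER_CUBIC))
cv2.imwrite('pics/s_a.png',cv2.resize(b[90:230,280:460],None,fx=4.2,fy=4.2,interpolation=cv2.INTER_CUBIC))
t=cv2.resize(a[160:270,320:410],None,fx=5,fy=5,interpolation=cv2.INTER_CUBIC)
s=cv2.resize(b[210:300,205:310],None,fx=3.4,fy=5,interpolation=cv2.INTER_CUBIC)
cv2.imwrite('pics/t_b.png',t);cv2.imwrite('pics/s_b.png',s)
from h import *
for n in ['top','scene']:
    im=cv2.imread('pics/%s0.png'%n);h=cv2.cvtColor(im,cv2.COLOR_BGR2HSV)
    m=cv2.inRange(h,(100,90,20),(125,255,255))
    N,l,st,ce=cv2.connectedComponentsWithStats(m)
    for i in range(1,N):
        if st[i,4]>8: print(n,st[i],ce[i])
```

```text
top [385 155   6   5  25] [387.4  157.04]
top [372 194   7   5  24] [374.75       195.41666667]
top [377 229   8   4  23] [380.30434783 230.91304348]
scene [424  58  10   8  71] [428.1971831   61.49295775]
scene [463  67  11   9  81] [468.03703704  71.16049383]
scene [442  68  11   8  72] [446.51388889  71.45833333]
scene [218 247  12  13  67] [222.64179104 252.3880597 ]
scene [280 261  10  12  95] [284.44210526 266.10526316]
scene [255 265  13  16  96] [260.40625 272.03125]
```

View pics/t_a.png

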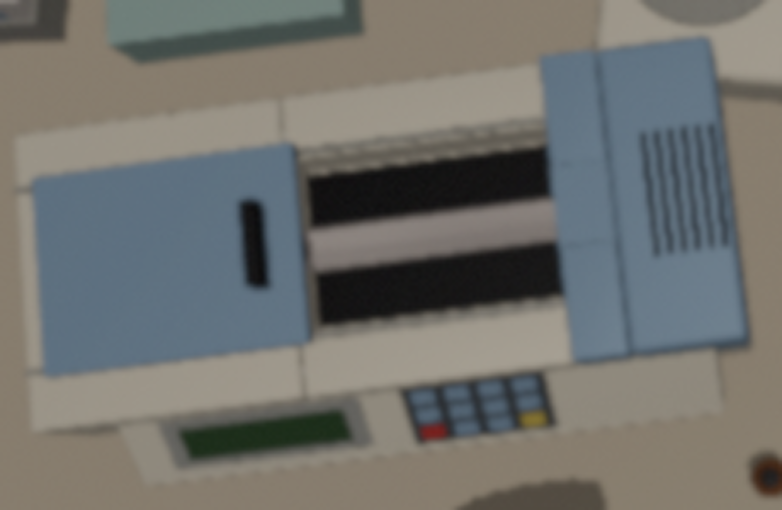

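View pics/s_a.png

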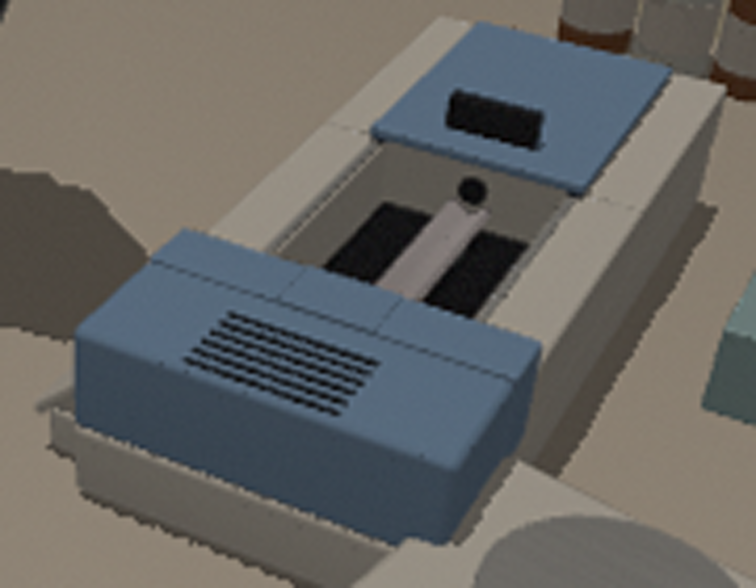

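View pics/t_b.png

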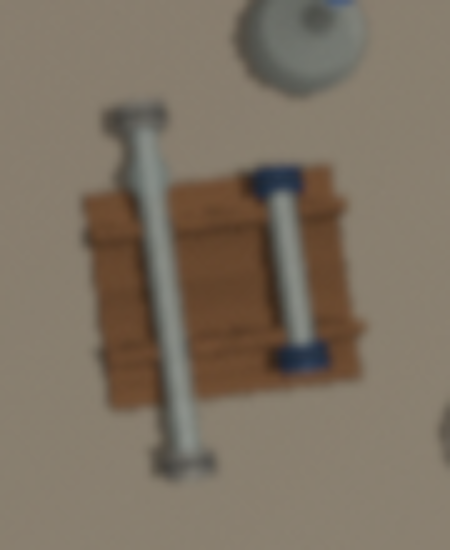

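Run:
```python
from h import *
T=cap('top');S=cap('scene')
np.set_printoptions(precision=4,suppress=True)
tc=[(320+278/5,160+181/5),(320+303/5,160+357/5)]
sc=[(260.4,272.0),(222.6,252.4)]
for t,s in zip(tc,sc):
    print('cap tri',tri([ray(T,*t),ray(S,*s)]),'top@38',onz(T,*t,.038),'sc@38',onz(S,*s,.038), 'sc@45',onz(S,*s,.045))
p1,p2=[onz(T,*t,.040) for t in tc];print('len',np.linalg.norm(p1-p2),'mid',(p1+p2)/2,'yaw',np.degrees(np.arctan2(*(p1-p2)[[1,0]])))
tt=lambda u,v:(70+u/3.4,130+v/3.4); ss=lambda u,v:(280+u/4.2,90+v/4.2)
for n,a,b in [('hoodfar corner+x',(711,38),(453,470)),('hoodfar -x',(748,343),(77,332)),('hood ch -x',(572,361),(187,231)),('hood ch +x',(541,57),(541,346)),
 ('cov +x',(295,146),(582,190)),('cov -x',(310,343),(374,131)),('covback +x',(33,180),(670,71)),('covback-x',(45,375),(478,22)),('grip',(254,243),(497,112))]:
    x,e=tri([ray(T,*tt(*a)),ray(S,*ss(*b))]);print(n,x,np.array(e))
for n,a,z in [('hf+x',(711,38),.135),('hf-x',(748,343),.135),('hc-x',(572,361),.135),('hc+x',(541,57),.135),('tr',(309,228),.0835),('tr',(550,199),.0835),('tr',(316,272),.0835),('tr',(557,243),.0835),('cov+',(295,146),.1275),('cov-',(310,343),.1275),('covb+',(33,180),.1275),('covb-',(45,375),.1275)]:
    print(n,onz(T,*tt(*a),z))
```

```text
cap tri (array([ 0.5614, -0.4021,  0.0382]), [np.float64(0.0001076022937973309), np.float64(0.00010760229379746146)]) top@38 [ 0.5615 -0.402   0.038 ] sc@38 [ 0.5612 -0.402   0.038 ] sc@45 [ 0.5656 -0.406   0.045 ]
cap tri (array([ 0.4575, -0.4127,  0.041 ]), [np.float64(0.0013596911770197477), np.float64(0.0013596911770198117)]) top@38 [ 0.4586 -0.4121  0.038 ] sc@38 [ 0.4542 -0.4121  0.038 ] sc@45 [ 0.4597 -0.416   0.045 ]
len 0.1033060455821435 mid [ 0.5098 -0.4068  0.04  ] yaw 5.614100656291061
hoodfar corner+x [ 0.7092 -0.1279  0.1295] [0.0021 0.0021]
hoodfar -x [ 0.4626 -0.1516  0.1281] [0.0047 0.0047]
hood ch -x [ 0.4498 -0.0141  0.1287] [0.0024 0.0024]
hood ch +x [0.6964 0.0101 0.1294] [0.0015 0.0015]
cov +x [0.6309 0.2144 0.1208] [0.0027 0.0027]
cov -x [0.4698 0.1988 0.1206] [0.0031 0.0031]
covback +x [0.6076 0.4354 0.1214] [0.0017 0.0017]
covback-x [0.4459 0.4162 0.1244] [0.0012 0.0012]
grip [0.548  0.2377 0.1456] [0.0029 0.0029]
hf+x [ 0.7059 -0.1294  0.135 ]
hf-x [ 0.4586 -0.1551  0.135 ]
hc-x [ 0.4475 -0.0166  0.135 ]
hc+x [0.6936 0.0083 0.135 ]
tr [0.5664 0.2113 0.0835]
tr [0.586  0.0091 0.0835]
tr [0.5294 0.2046 0.0835]
tr [0.549  0.0033 0.0835]
cov+ [0.627  0.2106 0.1275]
cov- [0.4666 0.1947 0.1275]
covb+ [0.6049 0.4313 0.1275]
covb- [0.4447 0.4139 0.1275]
```

Run:
```python
from h import *
np.set_printoptions(precision=4,suppress=True)
s=arm.read_state();R=Rot.from_euler('xyz',s['tcp_rot']).as_matrix();print(R)
T=cap('top')
for n,u,v,z in [('flask',380,166,.05),('wash',438,211,.09),('washred',447,209,.18),('dish',420,247,.01),('beaker',328,139,.05),('dropper',296,270,.05),('long a',320+135/5,160+115/5,.038),('long b',320+185/5,160+463/5,.038)]: print(n,onz(T,u,v,z))
W=cap('wrist');print('cam in tool',R.T@(W['position']-s['ee_pos']));print(R.T@W['rotation'])
```

```text
[[-0.0001  0.2199 -0.9755]
 [ 0.0005 -0.9755 -0.2199]
 [-1.     -0.0005  0.    ]]
flask [ 0.6485 -0.4171  0.05  ]
wash [ 0.5076 -0.569   0.09  ]
washred [ 0.5018 -0.5682  0.18  ]
dish [ 0.4116 -0.5312  0.01  ]
beaker [ 0.7328 -0.2678  0.05  ]
dropper [ 0.3545 -0.1665  0.05  ]
long a [ 0.6024 -0.3199  0.038 ]
long b [ 0.3995 -0.3417  0.038 ]
cam in tool [-0.1423  0.     -0.0737]
[[-0.      0.2891 -0.9573]
 [ 1.     -0.     -0.    ]
 [-0.     -0.9573 -0.2891]]
```

Request:
arm_command(plan=[[[0.06,0.013,0.02,0,0,0,0.2],[0.12,0.026,0.02,0,0,-0.079,0.2],[0.18,0.039,0.02,0,0,-0.079,0.2],[0.24,0.052,0.02,0,0,-0.079,0.2],[0.3,0.065,0.02,0,0,-0.079,0.2],[0.35,0.08,0.02,0,0,-0.079,0.2],[0.36,0.08,0.02,0,0,-0.079,0.2],[0.36,0.08,0.02,0,0,-0.079,0.2]]])

```text
t: 1.35
ee_pos: [0.4701, -0.4077, 0.2509]
tcp_rot: [-0.557, 1.57, 2.683]
force: [-0.6, -0.3, -0.2]
finger_gap: 0.0513
```

Run:
```python
from h import *
cap('wrist','w1.png');s=arm.read_state();print(s['t'],s['ee_pos'],s['finger_gap'],s['force'],s['joint_pos'])
```

```text
1.4 [ 0.46934606 -0.40806258  0.25115817] 0.05095869464435294 [-0.65601015  0.07269171 -0.35130881] [-7.15540224e-01  4.80998830e-01  3.94507248e-01  1.48471946e+00
 -2.46695844e-04  2.32866448e+00]
```

View pics/w1.png

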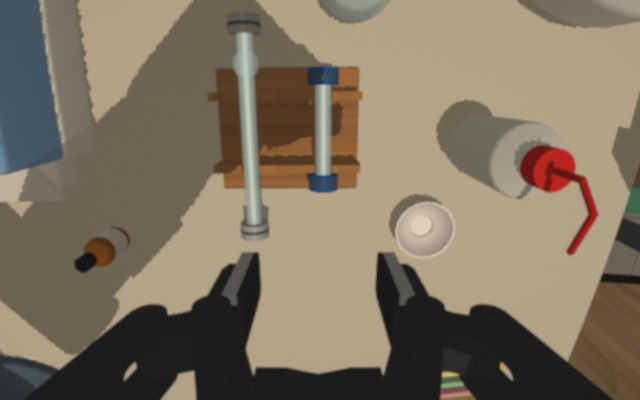

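Run:
```python
from h import *
np.set_printoptions(precision=4,suppress=True)
W=cap('wrist');im=cv2.imread('pics/w1.png');h=cv2.cvtColor(im,cv2.COLOR_BGR2HSV)
m=cv2.inRange(h,(100,110,20),(125,255,255));N,l,st,ce=cv2.connectedComponentsWithStats(m)
for i in range(1,N):
    if st[i,4]>100: print(st[i],ce[i])
cs=[(322.5,75.5),(322.5,182.5)]
# barrel edges at several rows
g=cv2.cvtColor(im,cv2.COLOR_BGR2HSV)[:,:,1].astype(int)
for r in (108,120,132,145,155): print(r,g[r,305:342])
T=cap('top');S=cap('scene')
tc=[(375.6,196.2),(380.6,231.4)]; sc=[(260.4,272.0),(222.6,252.4)]
for a,b,c in zip(cs,tc,sc): print(onz(W,*a,.04),tri([ray(W,*a),ray(T,*b),ray(S,*c)]))
p,q=[onz(W,*a,.04) for a in cs];print((p+q)/2,np.linalg.norm(p-q),np.degrees(np.arctan2(*(p-q)[[1,0]])))
R=Rot.from_euler('xyz',arm.read_state()['tcp_rot']).as_matrix();print('jaw',np.degrees(np.arctan2(R[1,1],R[0,1])),R[:,0])
```

```text
[309  67  28   7 169] [322.8284  70.426 ]
[309  78  28   6 157] [322.8471  80.4204]
[310 175  26   8 168] [322.5    178.7024]
[311 185  25   7 121] [323.0826 187.7521]
108 [143 145 147 145 142 142 140 145 126  74  34  23  21  21  20  17  18  16
  18  20  18  20  20  19  24  27  51 102 145 154 143 163 152 135 143 143
 147]
120 [148 147 156 145 147 147 150 145 135  81  36  21  23  21  20  20  18  16
  15  17  17  20  20  24  22  27  49 104 136 150 151 148 154 150 151 154
 159]
132 [147 143 148 147 151 145 145 147 128  77  33  21  21  21  17  18  17  17
  18  18  18  18  23  19  22  24  47  97 141 159 152 144 151 155 154 157
 159]
145 [159 158 153 157 163 159 154 153 132  92  41  24  25  21  20  17  18  17
  15  18  17  22  24  26  31  60 106 146 157 161 162 161 160 162 159 161
 161]
155 [153 156 149 158 157 149 157 154 138  90  42  22  19  21  17  17  17  17
  18  16  18  18  24  25  27  57 105 143 154 155 155 158 154 154 158 154
 155]
[ 0.563  -0.4033  0.04  ] (array([ 0.5621, -0.4026,  0.0389]), [np.float64(0.0011639492908612104), np.float64(0.0010059959179158546), np.float64(0.00027652409538556934)])
[ 0.4582 -0.4139  0.04  ] (array([ 0.4579, -0.4132,  0.0412]), [np.float64(0.0009012354629529831), np.float64(0.0015868604752414571), np.float64(0.0013123153258709005)])
[ 0.5106 -0.4086  0.04  ] 0.1052542163422063 5.7804002332667626
jaw -84.48594256887078 [ 0.0002 -0.0003 -1.    ]
```

Request:
arm_command(plan=[[[0.04,0,-0.02,0,0,0,0.2],[0.04,0,-0.08,0,0,0,0.2],[0.04,0,-0.14,0,0,0,0.2],[0.04,0,-0.19,0,0,0,0.2],[0.04,0,-0.21,0,0,0,0.2],[0.04,0,-0.22,0,0,0,0.2],[0.04,0,-0.22,0,0,0,0.2]]], squeeze=35)

```text
t: 2.42
ee_pos: [0.5096, -0.4081, 0.0316]
tcp_rot: [2.549, 1.571, -0.496]
force: [-1.0, -0.7, 0.2]
finger_gap: 0.0513
```

Run:
```python
from h import *
cap('wrist','w2.png');cap('scene','s2.png');s=arm.read_state();print(s['t'],s['ee_pos'],s['finger_gap'],s['force'])
b=cv2.imread('pics/s2.png');cv2.imwrite('pics/s2c.png',cv2.resize(b[170:300,180:320],None,fx=4,fy=4,interpolation=cv2.INTER_CUBIC))
```

```text
2.525 [ 0.51036301 -0.40839171  0.03265623] 0.05123163008707922 [ 0.4319666  -0.08478901  0.07361341]
```

View pics/w2.png

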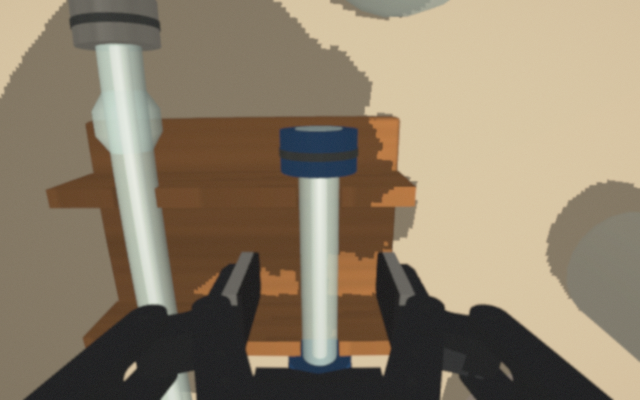

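View pics/s2c.png

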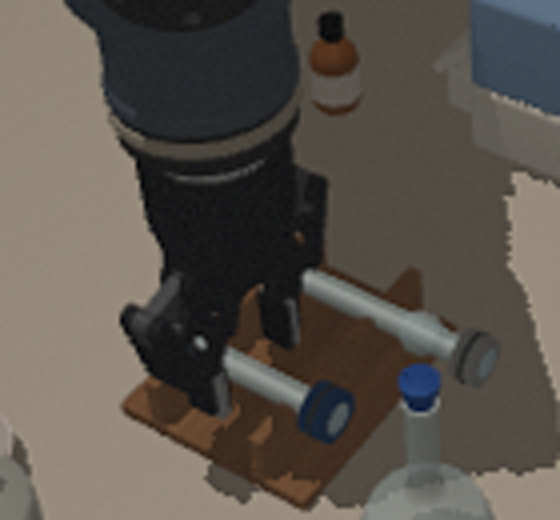

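Request:
arm_command(plan=[[[0,0,0,0,0,0,-1],[0,0,0,0,0,0,-1],[0,0,0,0,0,0,-1],[0,0,0,0,0,0,-1],[0,0,0,0,0,0,-1],[0,0,0.02,0,0,0,-1],[0,0,0.07,0,0,0,-1],[0,0,0.13,0,0,0,-1]]])

```text
t: 3.52
ee_pos: [0.5093, -0.4072, 0.162]
tcp_rot: [-0.762, 1.569, 2.477]
force: [0.8, -0.9, -1.4]
finger_gap: 0.0142
```

Run:
```python
from h import *
cap('wrist','w3.png');cap('scene','s3.png');s=arm.read_state();print(s['t'],s['ee_pos'],s['finger_gap'],s['force'])
b=cv2.imread('pics/s3.png');cv2.imwrite('pics/s3c.png',cv2.resize(b[140:300,180:320],None,fx=3.5,fy=3.5,interpolation=cv2.INTER_CUBIC))
```

```text
3.625 [ 0.5121754  -0.409454    0.16825491] 0.014314317611907643 [ 1.82995517 -0.84111736 -2.22188538]
```

View pics/w3.png

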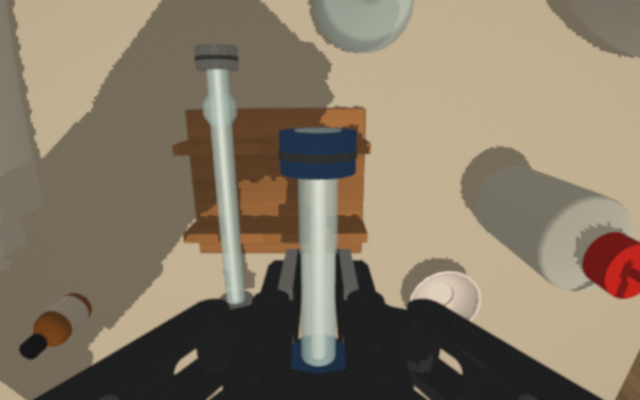

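View pics/s3c.png

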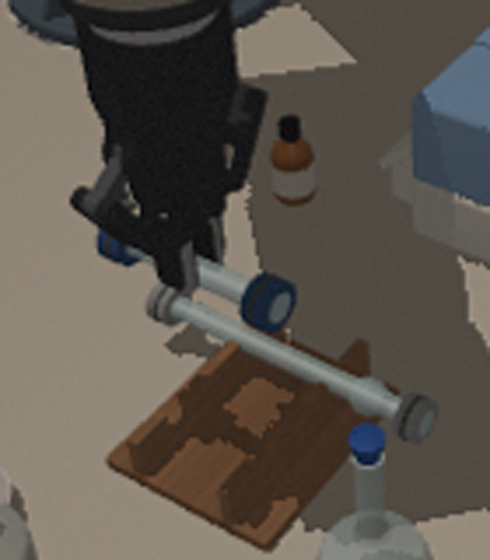

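Request:
arm_command(plan=[[[0,0.01,0.05,0,0,0.11,-1],[0.005,0.06,0.09,0,0,0.22,-1],[0.01,0.12,0.09,0,0,0.33,-1],[0.02,0.18,0.09,0,0,0.44,-1],[0.03,0.24,0.09,0,0,0.55,-1],[0.04,0.3,0.09,0,0,0.66,-1],[0.045,0.36,0.09,0,0,0.77,-1],[0.05,0.41,0.09,0,0,0.88,-1]]])

```text
t: 4.62
ee_pos: [0.5598, 0.0046, 0.2511]
tcp_rot: [-2.675, 1.571, 1.954]
force: [0.4, -0.7, -1.4]
finger_gap: 0.0139
```

Request:
arm_command(plan=[[[0,0.04,0,0,0,0.08,-1],[0,0.07,0,0,0,0.12,-1],[0,0.075,0,0,0,0.12,-1],[0,0.075,0,0,0,0.12,-1],[0,0.075,0,0,0,0.12,-1]]])

```text
t: 5.25
ee_pos: [0.56, 0.0764, 0.2512]
tcp_rot: [-0.267, 1.571, -1.742]
force: [0.8, -0.7, -1.8]
finger_gap: 0.0144
```

Run:
```python
from h import *
cap('wrist','w4.png');cap('scene','s4.png');cap('top','t4.png');s=arm.read_state();print(s['t'],s['ee_pos'],s['finger_gap'],s['force'],s['joint_pos'])
R=Rot.from_euler('xyz',s['tcp_rot']).as_matrix();print('jaw',np.degrees(np.arctan2(R[1,1],R[0,1])),R[:,0])
```

```text
5.4 [0.56005445 0.0765232  0.2513213 ] 0.013676619011936281 [ 0.54138577 -0.166448   -1.93840167] [ 1.35818931e-01  3.50166235e-01  1.99635906e-01  1.42022077e+00
 -4.39431511e-05  1.61018107e+00]
jaw 5.525272052153317 [ 5.07630033e-05 -3.74143085e-05 -9.99999998e-01]
```

View pics/w4.png

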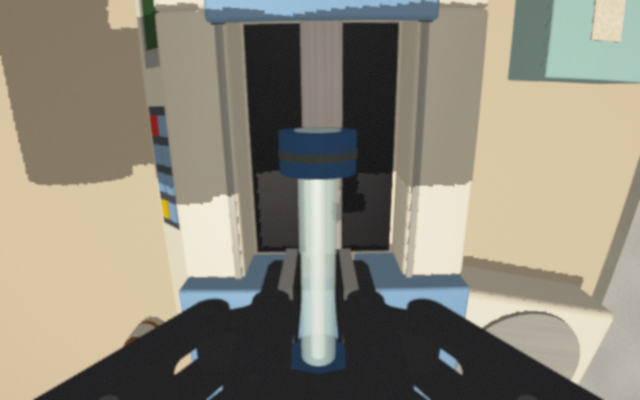

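View pics/s4.png

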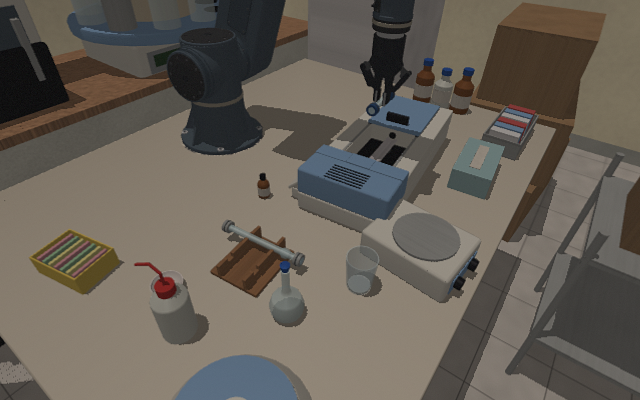

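Run:
```python
from h import *
np.set_printoptions(precision=4,suppress=True)
W=cap('wrist');im=cv2.imread('pics/w4.png');g=cv2.cvtColor(im,cv2.COLOR_BGR2GRAY)
for r in (35,60,85,110,185,215): print(r,list(g[r,292:350:2]))
def cross(r,a,b,th=50):
    x=g[r,a:b].astype(float)-th;i=np.where(np.sign(x[1:])!=np.sign(x[:-1]))[0]
    return [a+k+x[k]/(x[k]-x[k+1]) for k in i]
for r in (35,50,65,80,95,110):
    L=cross(r,292,315);Rr=cross(r,330,352);O=cross(r,236,262);P=cross(r,380,404)
    if L and Rr:
        p,q=onz(W,L[0],r,.0835),onz(W,Rr[-1],r,.0835);print(r,L,Rr,p,q,'mid',(p+q)/2,np.linalg.norm(p-q),O,P)
        
B=cv2.imread('pics/w4.png');cv2.imwrite('pics/w4c.png',cv2.resize(B[130:310,150:490],None,fx=2.3,fy=2.3,interpolation=cv2.INTER_CUBIC))
```

```text
35 [np.uint8(36), np.uint8(34), np.uint8(35), np.uint8(43), np.uint8(95), np.uint8(127), np.uint8(131), np.uint8(132), np.uint8(131), np.uint8(135), np.uint8(135), np.uint8(132), np.uint8(133), np.uint8(135), np.uint8(134), np.uint8(133), np.uint8(130), np.uint8(132), np.uint8(135), np.uint8(132), np.uint8(132), np.uint8(135), np.uint8(136), np.uint8(134), np.uint8(128), np.uint8(88), np.uint8(37), np.uint8(34), np.uint8(35)]
60 [np.uint8(32), np.uint8(31), np.uint8(30), np.uint8(35), np.uint8(78), np.uint8(123), np.uint8(130), np.uint8(133), np.uint8(132), np.uint8(135), np.uint8(136), np.uint8(134), np.uint8(133), np.uint8(135), np.uint8(138), np.uint8(136), np.uint8(132), np.uint8(132), np.uint8(136), np.uint8(134), np.uint8(132), np.uint8(136), np.uint8(137), np.uint8(135), np.uint8(130), np.uint8(86), np.uint8(33), np.uint8(33), np.uint8(32)]
85 [np.uint8(33), np.uint8(31), np.uint8(32), np.uint8(32), np.uint8(64), np.uint8(120), np.uint8(132), np.uint8(136), np.uint8(133), np.uint8(132), np.uint8(137), np.uint8(133), np.uint8(133), np.uint8(136), np.uint8(138), np.uint8(136), n
[... 2109 characters left out ...]
153846153845)] [np.float64(396.0), np.float64(396.0)]
80 [np.float64(299.4230769230769)] [np.float64(343.125)] [0.5363 0.1622 0.0835] [0.5729 0.1658 0.0835] mid [0.5546 0.164  0.0835] 0.036769959532482806 [np.float64(247.22222222222223)] [np.float64(395.1842105263158)]
95 [np.float64(299.7894736842105)] [np.float64(342.97222222222223)] [0.5376 0.1501 0.0835] [0.5741 0.1536 0.0835] mid [0.5559 0.1518 0.0835] 0.03669033446824182 [np.float64(247.975)] [np.float64(394.48148148148147)]
110 [np.float64(300.2647058823529)] [np.float64(343.0952380952381)] [0.5391 0.1377 0.0835] [0.5756 0.1412 0.0835] mid [0.5573 0.1395 0.0835] 0.036763044375526584 [np.float64(248.82051282051282)] [np.float64(393.8)]
```

View pics/w4c.png

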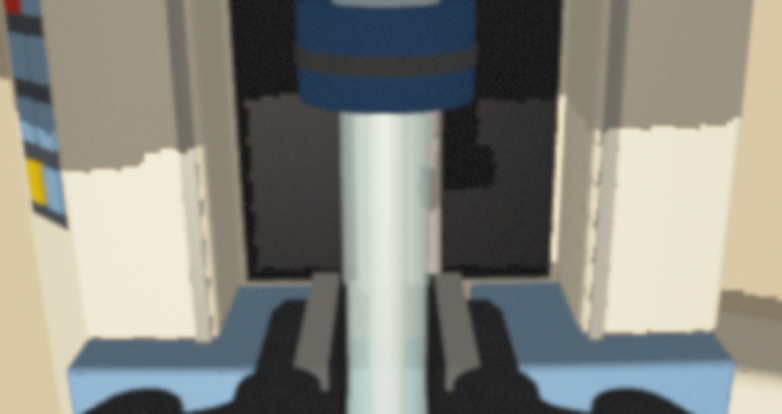

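Request:
arm_command(plan=[[[0.003,0,-0.04,0,0,0.004,-1],[0.003,0,-0.09,0,0,0.004,-1],[0.003,0,-0.12,0,0,0.004,-1],[0.003,0,-0.12,0,0,0.004,-1],[0.003,0,-0.12,0,0,0.004,-1]]])

```text
t: 6.08
ee_pos: [0.5637, 0.0772, 0.1328]
tcp_rot: [1.588, 1.569, 0.121]
force: [-0.3, 0.9, -1.1]
finger_gap: 0.0141
```

Run:
```python
from h import *
np.set_printoptions(precision=4,suppress=True)
W=cap('wrist','w5.png');S=cap('scene','s5.png');T=cap('top','t5.png');s=arm.read_state();print(s['t'],s['ee_pos'],s['finger_gap'],s['force'])
im=cv2.imread('pics/w5.png');g=cv2.cvtColor(im,cv2.COLOR_BGR2GRAY)
def cross(r,a,b,th=70):
    x=g[r,a:b].astype(float)-th;i=np.where(np.sign(x[1:])!=np.sign(x[:-1]))[0]
    return [round(a+k+x[k]/(x[k]-x[k+1]),1) for k in i]
for r in range(5,125,12): print(r,cross(r,200,440))
for n,(y0,y1,x0,x1) in {'s5':(100,200,320,450),'t5':(140,260,120,300)}.items():
    b=cv2.imread(f'pics/{n}.png');cv2.imwrite(f'pics/{n}c.png',cv2.resize(b[y0:y1,x0:x1],None,fx=4.4,fy=4.4,interpolation=cv2.INTER_CUBIC))
```

```text
6.225 [0.5639 0.0773 0.1328] 0.014410110306154795 [-0.6512  0.7635 -1.058 ]
5 [np.float64(282.2), np.float64(352.1), np.float64(438.2)]
17 [np.float64(282.5), np.float64(352.0), np.float64(352.0), np.float64(437.5)]
29 [np.float64(282.7), np.float64(351.8), np.float64(436.8)]
41 [np.float64(283.1), np.float64(351.6), np.float64(436.1)]
53 [np.float64(283.4), np.float64(351.4), np.float64(435.2)]
65 [np.float64(200.2), np.float64(283.6), np.float64(351.3), np.float64(434.5)]
77 [np.float64(201.2), np.float64(283.9), np.float64(351.1), np.float64(433.7)]
89 [np.float64(202.1), np.float64(284.2), np.float64(350.7), np.float64(432.8)]
101 [np.float64(202.9), np.float64(284.5), np.float64(350.6), np.float64(431.9)]
113 [np.float64(204.0), np.float64(284.9), np.float64(350.5), np.float64(431.1)]
```

View pics/w5.png

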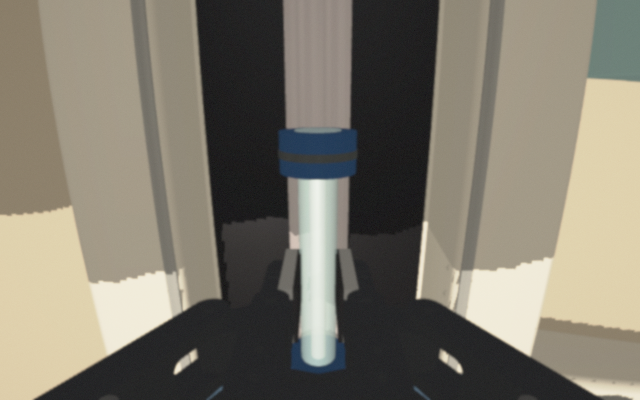

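View pics/s5c.png

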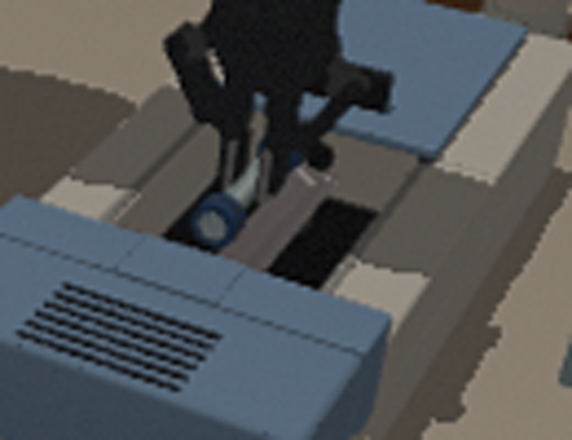

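View pics/t5c.png

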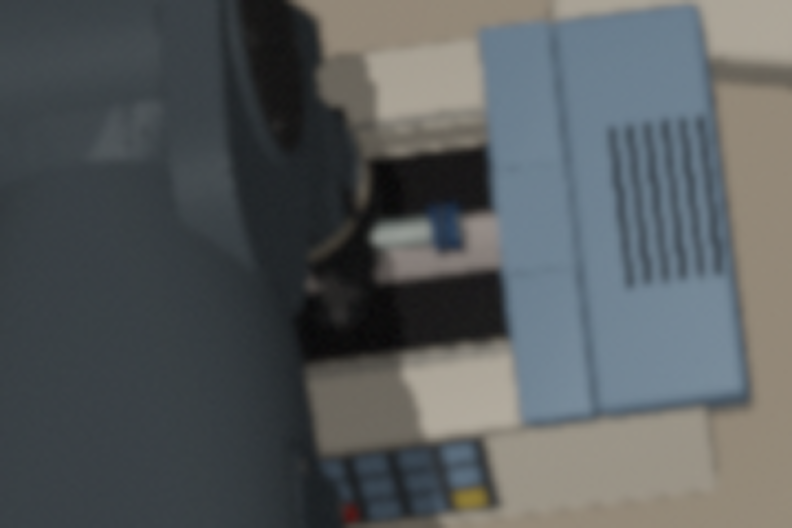

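Request:
arm_command(plan=[[[0,0,-0.015,0,0,0,-1],[0,0,-0.03,0,0,0,-1],[0,0,-0.037,0,0,0,-1],[0,0,-0.041,0,0,0,-1],[0,0,-0.043,0,0,0,-1],[0,0,-0.043,0,0,0,-1]]])

```text
t: 6.98
ee_pos: [0.5631, 0.0773, 0.0884]
tcp_rot: [1.564, 1.571, 0.098]
force: [0.3, -0.2, -2.4]
finger_gap: 0.0143
```

Run:
```python
from h import *
np.set_printoptions(precision=4,suppress=True)
W=cap('wrist','w6.png');S=cap('scene','s6.png');s=arm.read_state();print(s['t'],s['ee_pos'],s['finger_gap'],s['force'])
b=cv2.imread('pics/s6.png');cv2.imwrite('pics/s6c.png',cv2.resize(b[100:200,320:450],None,fx=4.4,fy=4.4,interpolation=cv2.INTER_CUBIC))
```

```text
7.075 [0.5632 0.0773 0.0886] 0.014347916712559878 [-1.014   0.6966 -1.7682]
```

View pics/w6.png

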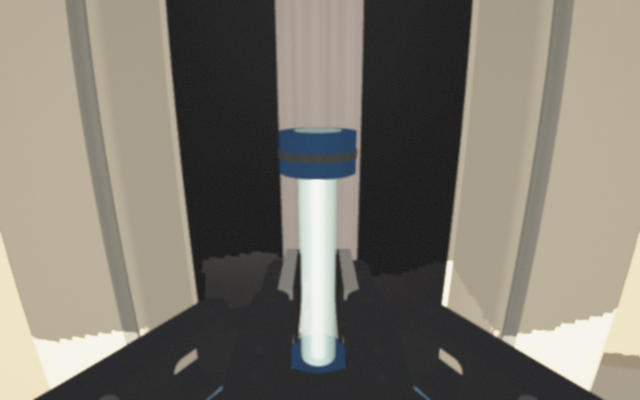

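View pics/s6c.png

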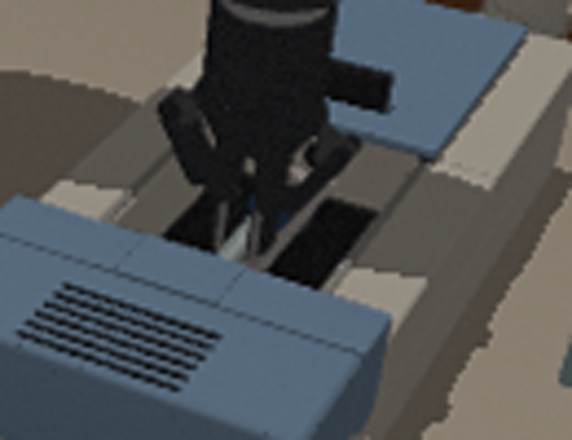

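Request:
arm_command(plan=[[[0,0,-0.001,0,0,0,-1],[0,0,-0.002,0,0,0,-1],[0,0,-0.002,0,0,0,-1]]])

```text
t: 7.45
ee_pos: [0.5633, 0.0773, 0.0866]
tcp_rot: [1.57, 1.57, 0.103]
force: [1.3, 0.1, 1.4]
finger_gap: 0.0142
```

Request:
arm_command(plan=[[[0,0,-0.001,0,0,0,-1],[0,0,-0.0015,0,0,0,-1],[0,0,-0.0015,0,0,0,-1]]])

```text
t: 7.82
ee_pos: [0.564, 0.0774, 0.086]
tcp_rot: [1.593, 1.568, 0.126]
force: [-0.5, 0.2, 13.8]
finger_gap: 0.0144
```

Request:
arm_command(plan=[[[0,0,0.001,0,0,0,-0.2],[0,0,0.001,0,0,0,-0.2],[0,0,0.001,0,0,0,-0.2],[0,0,0.001,0,0,0,-0.2]]])

```text
t: 8.32
ee_pos: [0.5629, 0.0772, 0.0856]
tcp_rot: [-1.612, 1.57, -3.079]
force: [0.7, 0.2, 0.4]
finger_gap: 0.0342
```

Run:
```python
from h import *
np.set_printoptions(precision=4,suppress=True)
W=cap('wrist','w7.png');s=arm.read_state();print(s['t'],s['ee_pos'],s['finger_gap'],s['force'])
```

```text
8.375 [0.5629 0.0773 0.0857] 0.03437272239312528 [0.6502 0.4856 0.1273]
```

View pics/w7.png

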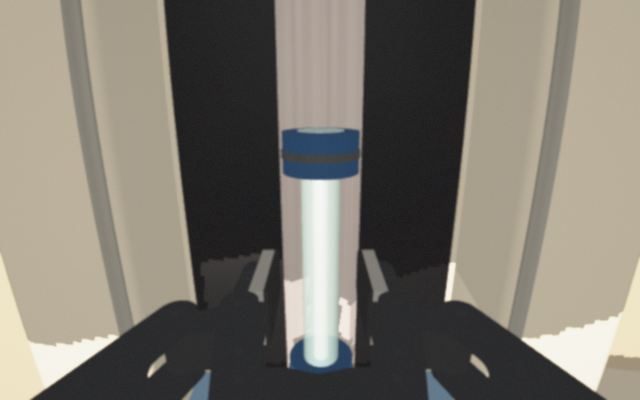

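Request:
arm_command(plan=[[[0,0,0.04,0,0,0,-0.2],[0,0,0.055,0,0,0,-0.5],[-0.005,0.045,0.055,0,0,0,-1],[-0.0086,0.083,0.055,0,0,0,-1],[-0.0086,0.083,0.055,0,0,0,-1],[-0.0086,0.083,0.055,0,0,0,-1]]])

```text
t: 9.12
ee_pos: [0.5543, 0.16, 0.1405]
tcp_rot: [-0.912, 1.57, -2.379]
force: [0.0, -0.5, 0.3]
finger_gap: 0.0
```

Run:
```python
from h import *
np.set_printoptions(precision=4,suppress=True)
W=cap('wrist','w8.png');S=cap('scene','s8.png');T=cap('top','t8.png');s=arm.read_state();print(s['t'],s['ee_pos'],s['finger_gap'],s['force'])
for n,(y0,y1,x0,x1) in {'s8':(100,200,320,450),'t8':(140,260,120,300)}.items():
    b=cv2.imread(f'pics/{n}.png');cv2.imwrite(f'pics/{n}c.png',cv2.resize(b[y0:y1,x0:x1],None,fx=4.4,fy=4.4,interpolation=cv2.INTER_CUBIC))
```

```text
9.275 [0.5545 0.1594 0.1407] -7.427041121146685e-05 [0.4916 0.0025 0.1746]
```

View pics/w8.png

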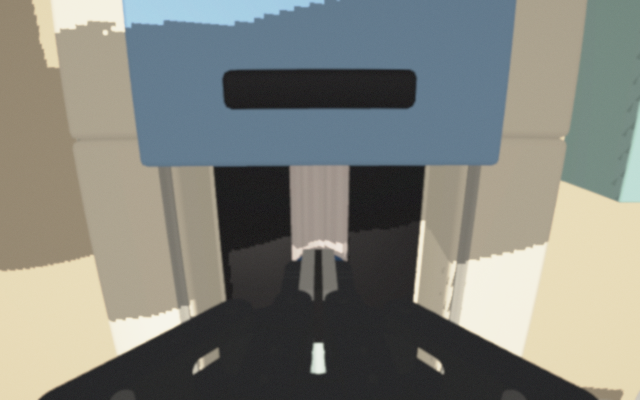

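View pics/s8c.png

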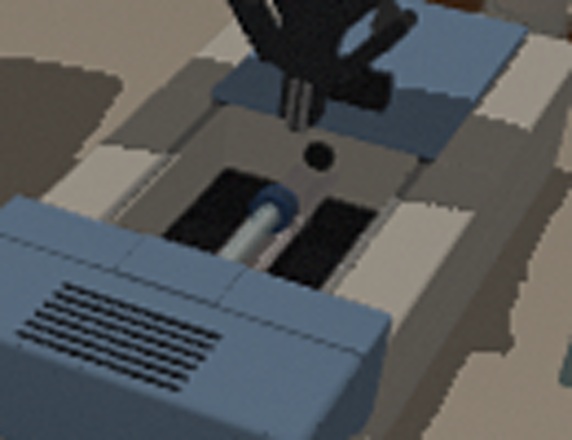

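View pics/t8c.png

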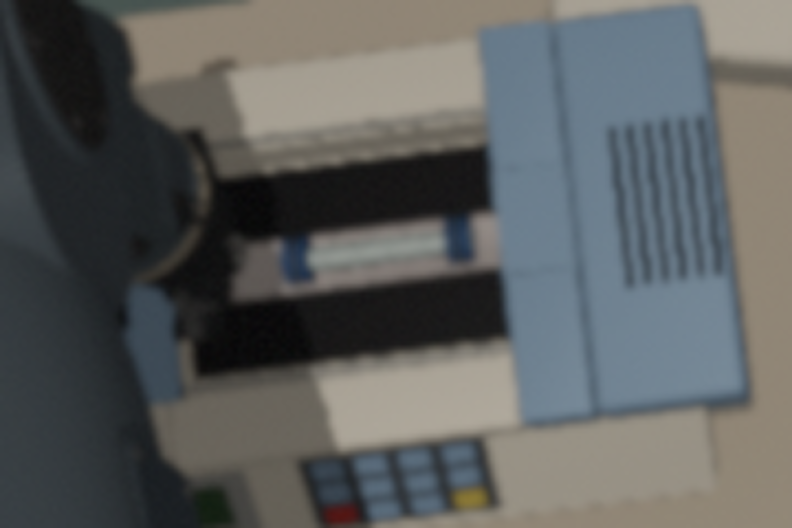

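Run:
```python
from h import *
np.set_printoptions(precision=4,suppress=True)
T=cap('top')
f=lambda u,v,z:onz(T,120+u/4.4,140+v/4.4,z)
a=f(281,260,.095);b=f(473,238,.095);h=f(498,222,.135);print(a,b,np.linalg.norm(a-b),np.degrees(np.arctan2(*(a-b)[[1,0]]))-90,'hood',h)
d=np.array([-.1028,.9947,0]);print('from hood edge along y:',(a-h)@d,(b-h)@d, 'tcp ahead of tube end', (np.array([.5545,.1597,.09])-a)@d)
# cover edges
W=cap('wrist');print('cover front @.1275',onz(W,320,163,.1275),'grip front/back @.154',onz(W,320,108,.154),onz(W,320,71,.154), 'mid',onz(W,319.5,88,.154))
```

```text
[0.5573 0.1421 0.095 ] [0.5685 0.0192 0.095 ] 0.12341153785837694 5.210810998548382 hood [ 0.5716 -0.0032  0.135 ]
from hood edge along y: 0.14593476114124507 0.022532413814918523 tcp ahead of tube end 0.01781993385862901
cover front @.1275 [0.5509 0.2045 0.1275] grip front/back @.154 [0.5482 0.229  0.154 ] [0.5468 0.2416 0.154 ] mid [0.5473 0.2359 0.154 ]
```

Request:
arm_command(plan=[[[0,0,-0.03,0,0,0,-1],[0,0,-0.047,0,0,0,-1],[0,0,-0.051,0,0,0,-1],[0,0,-0.051,0,0,0,-1],[0.0003,-0.003,-0.051,0,0,0,-1],[0.0006,-0.006,-0.051,0,0,0,-1],[0.001,-0.009,-0.051,0,0,0,-1],[0.0012,-0.012,-0.051,0,0,0,-1]]])

```text
t: 10.38
ee_pos: [0.5557, 0.1481, 0.09]
tcp_rot: [2.195, 1.57, 0.728]
force: [0.2, 1.4, 0.5]
finger_gap: -0.0
```

Run:
```python
from h import *
np.set_printoptions(precision=4,suppress=True)
S=cap('scene','s9.png');T=cap('top','t9.png');s=arm.read_state();print(s['t'],s['ee_pos'],s['finger_gap'],s['force'])
for n,(y0,y1,x0,x1) in {'s9':(100,200,320,450),'t9':(140,260,120,300)}.items():
    b=cv2.imread(f'pics/{n}.png');cv2.imwrite(f'pics/{n}c.png',cv2.resize(b[y0:y1,x0:x1],None,fx=4.4,fy=4.4,interpolation=cv2.INTER_CUBIC))
```

```text
10.475 [0.5557 0.148  0.0899] 5.6506081193408155e-05 [ 0.4601  1.3986 -0.2175]
```

View pics/s9c.png

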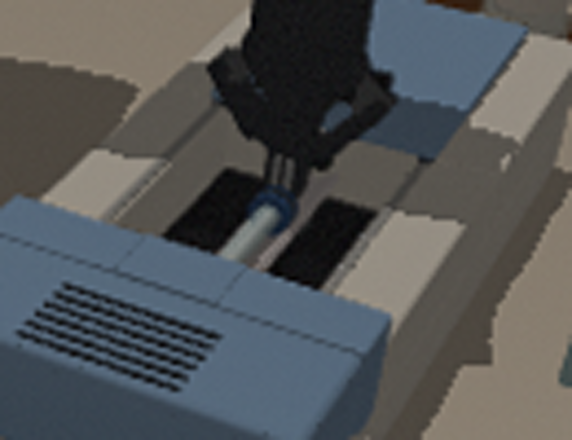

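View pics/t9c.png

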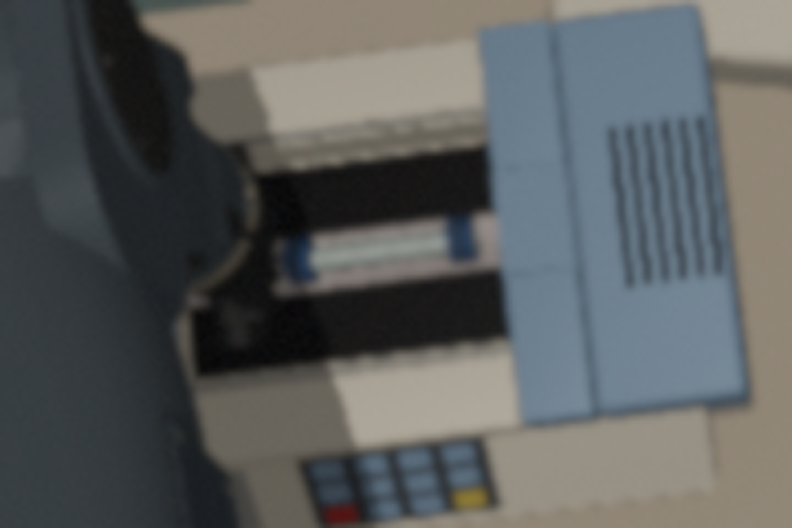

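Request:
arm_command(plan=[[[0.0005,-0.005,0,0,0,0,-1],[0.0012,-0.012,0,0,0,0,-1],[0.0019,-0.019,0,0,0,0,-1],[0.0027,-0.026,0,0,0,0,-1],[0.0034,-0.033,0,0,0,0,-1],[0.0041,-0.04,0,0,0,0,-1],[0.0048,-0.046,0,0,0,0,-1],[0.005,-0.049,0,0,0,0,-1]]])

```text
t: 11.48
ee_pos: [0.5606, 0.0988, 0.0898]
tcp_rot: [-0.762, 1.571, -2.229]
force: [0.2, 1.8, 0.8]
finger_gap: -0.0002
```

Request:
arm_command(plan=[[[0.0001,-0.001,0,0,0,0,-1],[0.0002,-0.002,0,0,0,0,-1],[0.0003,-0.003,0,0,0,0,-1],[0.0004,-0.004,0,0,0,0,-1],[0.0005,-0.005,0,0,0,0,-1]]])

```text
t: 12.1
ee_pos: [0.5611, 0.0942, 0.0898]
tcp_rot: [-0.25, 1.571, -1.717]
force: [0.5, 1.2, 0.1]
finger_gap: 0.0002
```

Run:
```python
from h import *
np.set_printoptions(precision=4,suppress=True)
S=cap('scene','s10.png');T=cap('top','t10.png');s=arm.read_state();print(s['t'],s['ee_pos'],s['finger_gap'],s['force'])
for n,(y0,y1,x0,x1) in {'t10':(140,260,120,300)}.items():
    b=cv2.imread(f'pics/{n}.png');cv2.imwrite(f'pics/{n}c.png',cv2.resize(b[y0:y1,x0:x1],None,fx=4.4,fy=4.4,interpolation=cv2.INTER_CUBIC))
```

```text
12.2 [0.5611 0.0941 0.0898] -0.00018017681355920724 [0.7382 0.2059 0.6785]
```

View pics/t10c.png

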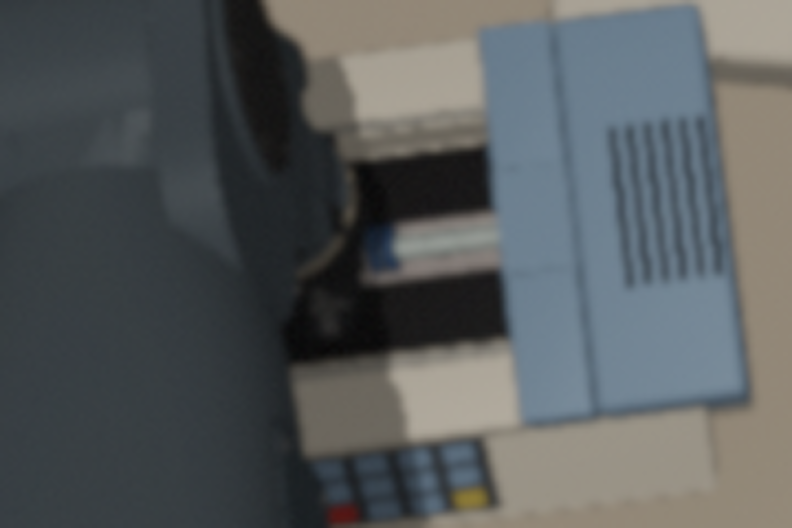

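Request:
arm_command(plan=[[[0.0001,-0.001,0,0,0,0,-1],[0.0002,-0.002,0,0,0,0,-1],[0.0003,-0.003,0,0,0,0,-1],[0.0004,-0.004,0,0,0,0,-1],[0.0004,-0.004,0,0,0,0,-1]]])

```text
t: 12.82
ee_pos: [0.5615, 0.0901, 0.0898]
tcp_rot: [-0.632, 1.571, -2.099]
force: [0.3, 0.2, -0.0]
finger_gap: -0.0004
```

Request:
arm_command(plan=[[[0.0001,-0.001,0,0,0,0,-1],[0.0002,-0.002,0,0,0,0,-1]]])

```text
t: 13.08
ee_pos: [0.5616, 0.0882, 0.0898]
tcp_rot: [-1.906, 1.571, 2.911]
force: [0.2, 1.2, -0.7]
finger_gap: 0.0003
```

Request:
arm_command(plan=[[[0.0001,-0.001,0,0,0,0,-1],[0.0002,-0.002,0,0,0,0,-1]]])

```text
t: 13.32
ee_pos: [0.5619, 0.0866, 0.0898]
tcp_rot: [-3.136, 1.57, 1.681]
force: [-0.7, 8.0, 0.0]
finger_gap: 0.0001
```

Request:
arm_command(plan=[[[0,-0.0005,0,0,0,0,-1],[0,-0.0005,0,0,0,0,-1]]])

```text
t: 13.58
ee_pos: [0.5618, 0.0866, 0.0898]
tcp_rot: [3.106, 1.569, 1.64]
force: [-1.3, 8.0, 0.8]
finger_gap: -0.0001
```

Run:
```python
from h import *
np.set_printoptions(precision=4,suppress=True)
T=cap('top','t11.png');S=cap('scene','s11.png');s=arm.read_state();print(s['t'],s['ee_pos'],s['finger_gap'],s['force'])
b=cv2.imread('pics/t11.png');cv2.imwrite('pics/t11c.png',cv2.resize(b[140:260,120:300],None,fx=4.4,fy=4.4,interpolation=cv2.INTER_CUBIC))
```

```text
13.675 [0.5618 0.0866 0.0898] -2.9486504308540657e-06 [-1.2196  7.8019 -1.2888]
```

View pics/t11c.png

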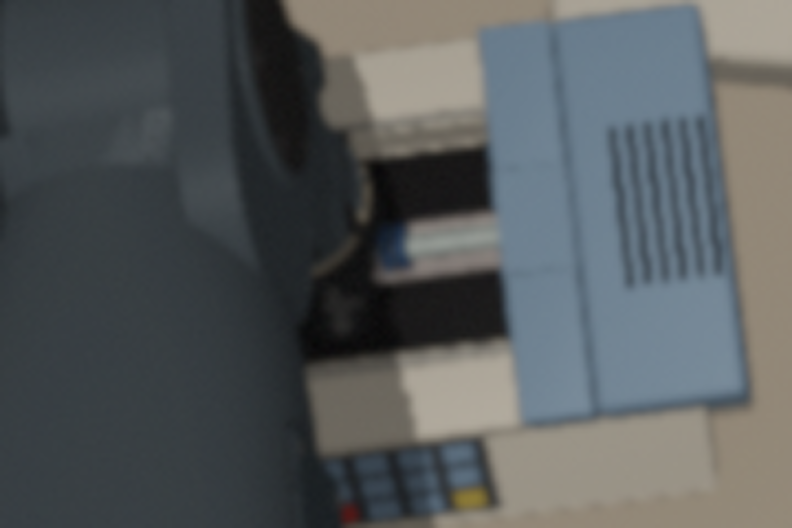

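Request:
arm_command(plan=[[[-0.0005,0.005,0,0,0,0,-1],[-0.0015,0.015,0.01,0,0,0,-1],[-0.0015,0.015,0.06,0,0,0,-1],[-0.003,0.03,0.11,0,0,0,-1],[-0.009,0.09,0.11,0,0,0,-1],[-0.0145,0.145,0.11,0,0,0,-1],[-0.0175,0.18,0.11,0,0,0,-1],[-0.0175,0.18,0.11,0,0,0,-1]]])

```text
t: 14.68
ee_pos: [0.5437, 0.2685, 0.2002]
tcp_rot: [2.17, 1.57, 0.707]
force: [0.2, -0.7, 0.4]
finger_gap: 0.0002
```

Run:
```python
from h import *
np.set_printoptions(precision=4,suppress=True)
W=cap('wrist','w12.png');S=cap('scene','s12.png');s=arm.read_state();print(s['t'],s['ee_pos'],s['finger_gap'],s['force'])
b=cv2.imread('pics/s12.png');cv2.imwrite('pics/s12c.png',cv2.resize(b[80:200,320:460],None,fx=4.4,fy=4.4,interpolation=cv2.INTER_CUBIC))
```

```text
14.775 [0.5442 0.2661 0.2002] 0.00021163841184606235 [-0.5797 -0.4088  0.1244]
```

View pics/s12c.png

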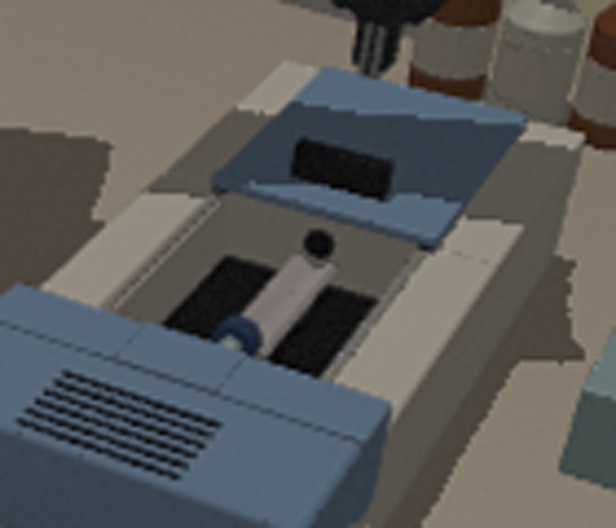

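View pics/w12.png

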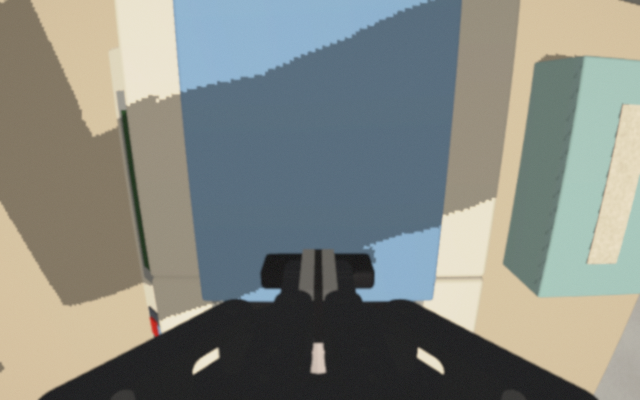

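Run:
```python
from h import *
np.set_printoptions(precision=4,suppress=True)
W=cap('wrist');print(onz(W,285,254,.154),onz(W,355,254,.154),onz(W,285,287,.14))
W8=None
```

```text
[0.5267 0.2492 0.154 ] [0.5676 0.2535 0.154 ] [0.5277 0.219  0.14  ]
```

Request:
arm_command(plan=[[[-0.001,0.012,0,0,0,0,-1],[-0.001,0.012,-0.03,0,0,0,-1],[-0.001,0.012,-0.05,0,0,0,-1],[-0.001,0.012,-0.058,0,0,0,-1],[-0.001,0.012,-0.058,0,0,0,-1]]])

```text
t: 15.45
ee_pos: [0.5434, 0.2777, 0.1419]
tcp_rot: [-1.306, 1.571, -2.773]
force: [-0.2, 0.5, -0.6]
finger_gap: 0.0
```

Run:
```python
from h import *
np.set_printoptions(precision=4,suppress=True)
W=cap('wrist','w13.png');S=cap('scene','s13.png');s=arm.read_state();print(s['t'],s['ee_pos'],s['finger_gap'],s['force'])
b=cv2.imread('pics/s13.png');cv2.imwrite('pics/s13c.png',cv2.resize(b[80:200,320:460],None,fx=4.4,fy=4.4,interpolation=cv2.INTER_CUBIC))
```

```text
15.55 [0.5438 0.2779 0.1427] -0.000137753415521551 [ 0.2564 -0.2512  0.5399]
```

View pics/s13c.png

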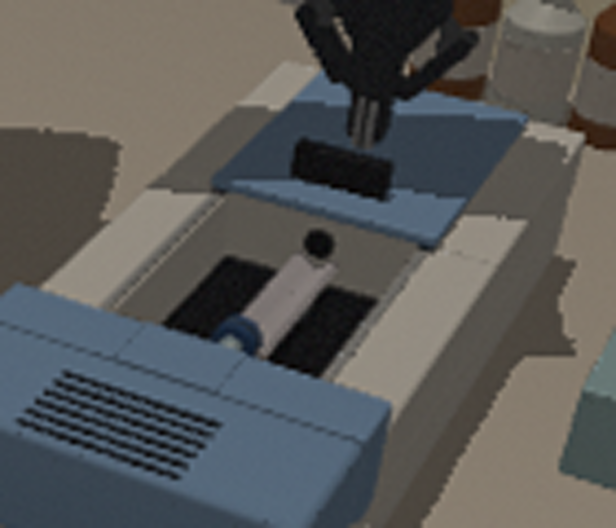

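View pics/w13.png

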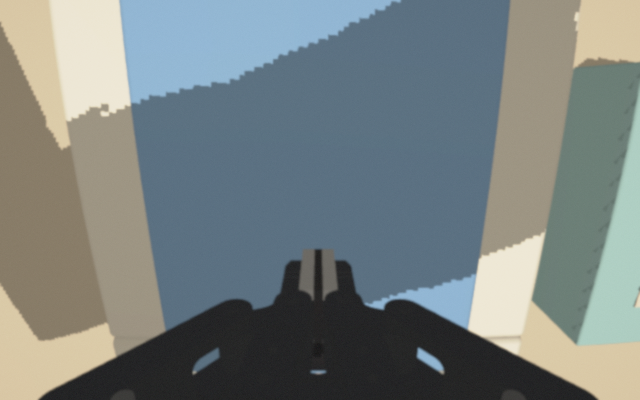

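Request:
arm_command(plan=[[[0.001,-0.01,0,0,0,0,-1],[0.002,-0.02,0,0,0,0,-1],[0.0035,-0.035,0,0,0,0,-1],[0.006,-0.06,0,0,0,0,-1],[0.0085,-0.085,0,0,0,0,-1],[0.011,-0.11,0,0,0,0,-1],[0.0135,-0.135,0,0,0,0,-1],[0.016,-0.155,0,0,0,0,-1]]])

```text
t: 16.55
ee_pos: [0.5595, 0.1213, 0.1421]
tcp_rot: [2.372, 1.57, 0.904]
force: [-0.9, 3.4, 2.0]
finger_gap: 0.0002
```

Request:
arm_command(plan=[[[0.001,-0.01,0,0,0,0,-1],[0.002,-0.02,0,0,0,0,-1],[0.003,-0.03,0,0,0,0,-1],[0.004,-0.04,0,0,0,0,-1],[0.005,-0.05,0,0,0,0,-1],[0.006,-0.06,0,0,0,0,-1]]])

```text
t: 17.3
ee_pos: [0.5655, 0.0622, 0.1418]
tcp_rot: [2.025, 1.571, 0.558]
force: [1.7, 3.0, 0.6]
finger_gap: -0.0004
```

Run:
```python
from h import *
np.set_printoptions(precision=4,suppress=True)
W=cap('wrist','w14.png');S=cap('scene','s14.png');s=arm.read_state();print(s['t'],s['ee_pos'],s['finger_gap'],s['force'])
b=cv2.imread('pics/s14.png');cv2.imwrite('pics/s14c.png',cv2.resize(b[80:200,320:460],None,fx=4.4,fy=4.4,interpolation=cv2.INTER_CUBIC))
```

```text
17.4 [0.5653 0.0616 0.1417] -0.00017331917832542922 [-1.3785  0.0412 -0.4913]
```

View pics/s14c.png

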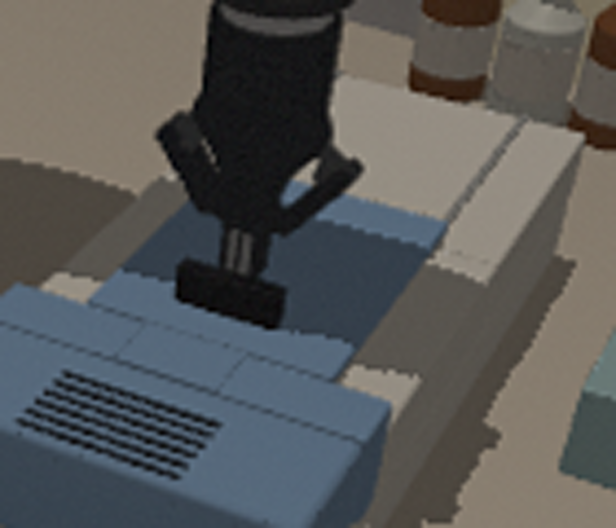

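Now the last 13 mm or so, gently.

Request:
arm_command(plan=[[[0.0003,-0.003,0,0,0,0,-1],[0.0006,-0.006,0,0,0,0,-1],[0.001,-0.009,0,0,0,0,-1],[0.001,-0.01,0,0,0,0,-1]]])

```text
t: 17.9
ee_pos: [0.5662, 0.0527, 0.1417]
tcp_rot: [-1.695, 1.57, 3.122]
force: [-1.4, 1.8, -0.9]
finger_gap: 0.0003
```

Request:
arm_command(plan=[[[0.0001,-0.001,0,0,0,0,-1],[0.0002,-0.002,0,0,0,0,-1]]])

```text
t: 18.15
ee_pos: [0.5666, 0.0508, 0.1418]
tcp_rot: [-1.832, 1.571, 2.984]
force: [-0.7, 1.5, -1.4]
finger_gap: 0.0003
```

Request:
arm_command(plan=[[[0.0001,-0.001,0,0,0,0,-1],[0.0002,-0.002,0,0,0,0,-1]]])

```text
t: 18.4
ee_pos: [0.5668, 0.0487, 0.1418]
tcp_rot: [-1.191, 1.571, -2.657]
force: [-0.8, 2.7, -2.0]
finger_gap: -0.0002
```

Request:
arm_command(plan=[[[0.0001,-0.001,0,0,0,0,-1],[0.0002,-0.002,0,0,0,0,-1]]])

```text
t: 18.65
ee_pos: [0.5669, 0.0478, 0.1418]
tcp_rot: [3.137, 1.568, 1.671]
force: [-2.4, 15.7, -0.4]
finger_gap: 0.0001
```

Request:
arm_command(plan=[[[0.0001,-0.001,0,0,0,0,-1],[0.0002,-0.002,0,0,0,0,-1]]])

```text
t: 18.9
ee_pos: [0.5669, 0.0477, 0.1418]
tcp_rot: [-3.14, 1.565, 1.678]
force: [-4.0, 29.0, 0.4]
finger_gap: -0.0002
```

Run:
```python
from h import *
np.set_printoptions(precision=4,suppress=True)
T=cap('top','t15.png');S=cap('scene','s15.png');s=arm.read_state();print(s['t'],s['ee_pos'],s['finger_gap'],s['force'])
b=cv2.imread('pics/s15.png');cv2.imwrite('pics/s15c.png',cv2.resize(b[110:190,320:430],None,fx=6,fy=6,interpolation=cv2.INTER_CUBIC))
```

```text
19.0 [0.5669 0.0477 0.1418] -0.00015208139390526055 [-2.8805 25.1438 -0.7748]
```

View pics/s15c.png

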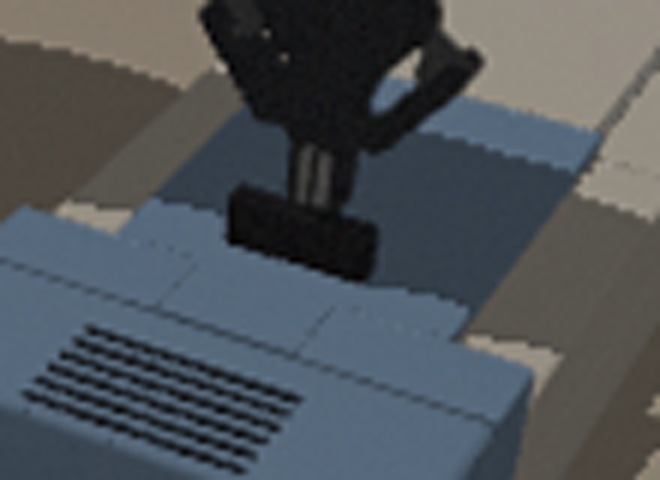

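Request:
arm_command(plan=[[[-0.0005,0.005,0,0,0,0,-1],[-0.0015,0.015,0,0,0,0,-1],[-0.0015,0.015,0.05,0,0,0,-1],[-0.0015,0.03,0.1,0,0,0,-1],[-0.02,0.08,0.14,0,0,0,-1],[-0.04,0.14,0.14,0,0,0,-1],[-0.06,0.2,0.14,0,0,0,-1],[-0.06,0.22,0.14,0,0,0,-1]]])

```text
t: 20.0
ee_pos: [0.5058, 0.2678, 0.2822]
tcp_rot: [1.834, 1.57, 0.37]
force: [0.6, -0.3, -0.8]
finger_gap: 0.0
```

Run:
```python
from h import *
np.set_printoptions(precision=4,suppress=True)
T=cap('top','t16.png');S=cap('scene','s16.png');s=arm.read_state();print(s['t'],s['ee_pos'],s['finger_gap'],s['force'])
b=cv2.imread('pics/s16.png');c=cv2.imread('pics/t16.png')
cv2.imwrite('pics/c16.png',np.hstack([cv2.resize(b[100:200,310:450],(500,357),interpolation=cv2.INTER_CUBIC)[:,:400],cv2.resize(c[130:260,150:300],(400,357),interpolation=cv2.INTER_CUBIC)]))
```

```text
20.1 [0.5065 0.2673 0.2816] 0.00017389794020220185 [0.2816 0.0109 0.4821]
```

View pics/c16.png

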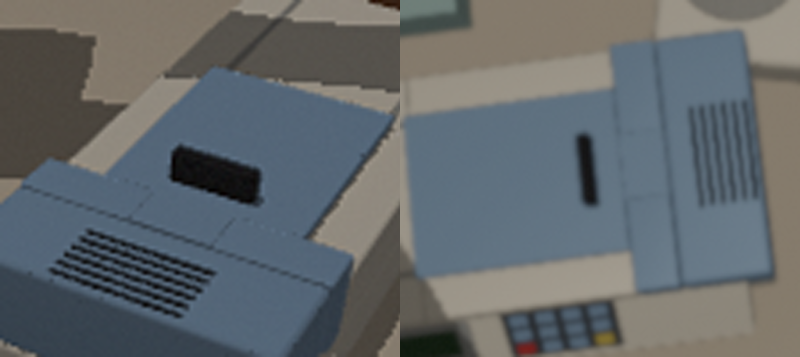

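View pics/s16.png

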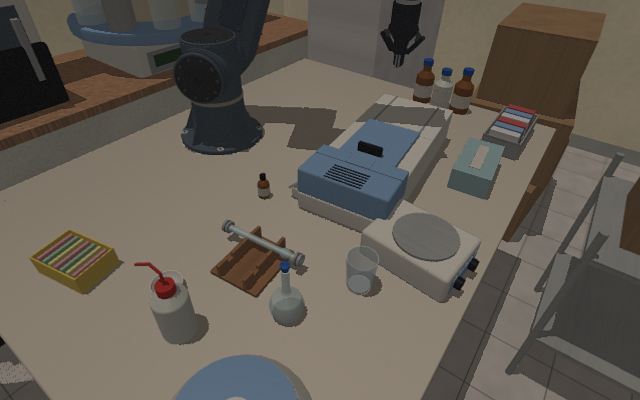

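Cover flush against the hood in both views (no gap at the hood edge), bystanders and long tube unmoved, arm clear.

```bash
python3 -c "
from bench import arm
print(arm.sign_off())"
```

```text
the job is handed in; nothing more can be done
None
```

I laid the blue-capped tube in the trough, pushed it in under the hood until it met the end stop, then let go and slid the cover shut. The job is handed in, at about 20 s on the robot's clock. The sign-off gives no verdict.

**Tube:** In the wrist view the tube and the trough shared the same centre line (both at about column 320.5). I pushed it with the closed fingers. It stopped after about 63 mm of travel, against about 62 mm expected, at about 8 N. I did not see it directly after the cover closed.

**Cover:** It met its firm stop with the tool at y = 0.0478 m, against about 0.048 m expected. The push reached about 29 N there. The scene and top views show no gap at the hood.

**Bench:** The long tube, beaker, flask, wash bottle and dropper bottle look unmoved in the last scene picture. The dish is hidden in that view and I did not check it separately. The arm is clear of everything and its force reads about zero.

**Disagreements:**
- The first estimates of the trough line differed by about 3 mm between the top and wrist views. I settled it by lowering part way and looking again.
- Two views of the cover's grip bar differed by about 8 to 10 mm along its travel, so I came down 12 mm farther behind it.

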